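# Move the finished copy from the drive duplicator to the customer's storage box

## Task

The copy is finished: move the blue-tabbed drive cartridge from the grey duplicator into the empty bay of the customer's white storage box. Press the blue tab down and let it up again so that the catch releases and the cartridge pops up, lift it straight out by its tab, lower it gently into the white box without dropping it, and press it home until the catch there holds it down. Leave the orange-tabbed master drive caught in its bay, and do not knock over or shove the tub and the screwdriver beside the machines.

Things in the scene. Friction and masses are not known exactly. Their poses are not given: they have to be found in the camera images.
- clone: drive cartridge to move: flat black and silver carrier 18 (x) x 78 (y) x 108 mm tall, on top a blue grip tab 12 (x) x 44 (y) x 20 mm tall, top edges rounded; 128 mm tall in all, about 0.16 kg. Origin at its centre, 64 mm below the tab's top; z up. Grip only the tab, across x. Starts caught down in either duplicator bay, tab 5.5 mm above the deck: too little to grip. Fits either way round
- master: the master drive: the same cartridge (same size, axes and origin) with an orange tab, caught down in the other duplicator bay; to be left there, caught
- dupe: grey two-bay drive duplicator, fixed: 190 mm (x) x 130 mm (y) x 140 mm tall; origin at the centre of its underside, z up. Flat deck at 140 mm with two slots whose long sides run along y, at x = -40 and +40 mm. A released cartridge rises 16 mm in under half a second; its tab then stands 21.5 mm above the deck, the black carrier 1.5 mm above it
- dupe_bay0 (a point): centre of the slot mouth at x = -40 mm, at deck height. Slot 81 mm (along y) x 21 mm (along x), straight down, with a 3 mm bevelled mouth: 1.5 mm play all round a cartridge; axes as the duplicator's
- dupe_bay1 (a point): centre of the other slot mouth at x = +40 mm, the same
- dupe_sled0 (a joint): depth (m) of the spring sled under the cartridge in dupe_bay0: 0 up (released), 0.016 caught, 0.021 bottom (hard stop). Push-push catch: pressed from 0 to 0.019 or deeper and let go, it comes back to 0.016 and is caught; pressed from there to the bottom and let go, it rises to 0. Each full press switches it. A loaded sled takes 2 N (up) to about 6 N (near the bottom) to press
- dupe_sled1 (a joint): the same for dupe_bay1
- nas: the customer's white storage box, fixed: 120 mm (x) x 150 mm (y) x 140 mm tall; origin at the centre of its underside, z up. Flat deck at 140 mm with one slot at its centre, long sides along y; empty at the start
- nas_bay0 (a point): centre of the storage box's slot mouth, at deck height (140 mm). Slot and bevel as in the duplicator, axes as the box's
- nas_sled0 (a joint): depth (m) of the sled in the storage box's bay, same push-push mechanism and values as dupe_sled0. Starts at 0 (up), its top 106.5 mm below the deck: a cartridge lowered onto it stands with its tab 21.5 mm above the deck. Caught, the tab stands 5.5 mm above the deck; at the bottom of the stroke 0.5 mm
- tub_mid (a point): bystander: white plastic tub, 72 mm across, 85 mm tall, standing; point at its centre, half-way up
- driver_grip (a point): bystander: screwdriver with a yellow handle, 150 mm long, lying down; point in its handle

How it is judged (in metres and radians):
On the way, in this order (a step that is already met when the one before it is completed fails the run):
1. the duplicator's catch is released by pressing: the sled is up and the blue-tabbed cartridge still stands on it in its slot (((horizontal distance between clone and dupe_bay0 below 0.015 m and value of joint dupe_sled0 below 0.004 m) or (horizontal distance between clone and dupe_bay1 below 0.015 m and value of joint dupe_sled1 below 0.004 m)) and z of clone in the frame of dupe below 0.103 m), for 0.15 s.
2. the blue-tabbed cartridge is lifted out, its underside clear above the duplicator's deck (z of clone in the frame of dupe above 0.206 m), for 0.1 s.
3. the blue-tabbed cartridge stands upright in the storage box's slot, down on the sled (horizontal distance between clone and nas_bay0 below 0.004 m and angle between clone's own z axis and vertical below 0.06 rad and z of clone in the frame of nas below 0.102 m), for 0.1 s.
At the end, for the whole second after the job is handed in: Blue-tabbed cartridge at rest, upright (3.4 deg) in the storage box's slot within 4 mm of centre, held by the catch: sled 13.5 to 18.5 mm deep, cartridge centre 77.5 to 85.5 mm above the box's underside. Orange master still caught in its bay; tub and screwdriver within 40 mm of start (horizontal distance between clone and nas_bay0 below 0.004 m and angle between clone's own z axis and vertical below 0.06 rad and z of clone in the frame of nas between 0.0775 and 0.0855 m and value of joint nas_sled0 between 0.0135 and 0.0185 m and linear speed of clone below 0.05 m/s and z of master in the frame of dupe below 0.0855 m and (horizontal distance between master and dupe_bay0 below 0.006 m or horizontal distance between master and dupe_bay1 below 0.006 m) and distance of each of tub_mid, driver_grip from where it was at the start of the episode below 0.04 m); the robot touches nothing.
It fails at once if the blue-tabbed cartridge is dropped into the storage box's slot (faster than 0.5 m/s in it) (horizontal distance between clone and nas_bay0 below 0.03 m and linear speed of clone above 0.5 m/s and z of clone in the frame of nas below 0.2 m).
It fails at once if the orange master is released or lifted (rises 6 mm) (z of master in the frame of dupe above 0.0876 m).
It fails at once if tub or screwdriver is shoved more than 40 mm or knocked over (distance of any of tub_mid, driver_grip from where it was at the start of the episode above 0.04 m or angle between tub_mid's own z axis and vertical above 0.5 rad).
It also fails if it takes over 48 s, if anything falls off the work surface, if the arm or the gripper's body presses on something with over 40 N, if the wrist force passes 120 N, or if a joint passes its speed limit or range.

## Robot

A 6-joint arm with a two-finger parallel gripper is mounted at the origin on the work surface. World frame = base frame: x ahead of the robot, y to its left, z up, the work surface at z = 0. Lengths are in mm, angles in degrees, forces in N, time in s.
With the tool pointing down it reaches from about 300 to 850 mm from the base axis. Payload 4.2 kg.
Tool frame: the origin (TCP) lies at the very end of the fingers, on their centre line; the grasp point (between the pads) lies 19 mm behind it (env.grasp_offset is the distance from the TCP to the grasp point, in mm); z points along the fingers, y is the line along which they close (so a half turn about z gives the same grasp; the last joint's range is limited). The gripper opens to 91 mm and grips with 3 to 60 N. Pads are 32 mm wide; open, the fingers measure 118 mm over their backs; the gripper's body (76 mm by 178 mm) begins 60 mm behind the grasp point.
Start: joints at [-65.604, 18.312, 89.639, -0, 72.044, -1.146], TCP at [247.934, -518.818, 213.976] pointing down, gripper open.
Joint ranges: [-177.97, 177.97], [-48.28, 115.42], [12.27, 149.76], [-77.06, 257.06], [2.81, 150.46], [-146.56, 146.56]. Speed limits (degrees/s): [147.25, 147.25, 180, 180, 180, 180].

## Interface

Orientations are given as [roll, pitch, yaw] about the fixed x, y, z axes, in that order (R = Rz(yaw) Ry(pitch) Rx(roll)).
In Python, from workcell import env gives the robot as it stands. The module is installed in compiled form; this text tells all that it offers.
- The arm moves only by the tool send_rows, never from a script. Its argument "motion" is a list of rows, each an object of numbers: "tx", "ty", "tz": the shift along the tool's x, y, z in units of 500 mm (1.0 is 500 mm); "rx", "ry", "rz": the turn, a rotation vector about the tool's x, y, z in units of 30 degrees (1.0 is 30 degrees); "gripper": the closure, from -1 (fully open) to 1 (shut). In form: [{"tx": .., "ty": .., "tz": .., "rx": .., "ry": .., "rz": .., "gripper": ..}, ...]. A call has 1 to 12 rows; each row shifts and turns the commanded pose from where the row before left it, along the tool's axes as they then stand; what a row does not reach is not made up. A row lasts 1/8 s, in which the tool goes at most 62.5 mm and 10.7 degrees, less where a joint would pass 70% of its speed; a pose out of reach is approached as far as the arm can. A call with a number of a shift or a turn outside -1 to 1 is refused whole. A call with a gripper value outside its range is refused whole. The fingers move at their own pace and stop on an object; "grip_force" is the grip in N (left out, the last holds). Time passes only in rows, so rows that do not move let the fingers close. It gives the time, the measured TCP pose, the force, the opening and the grip force at its end, in the units of the state.
- env.state(): the state, without advancing time (a new reading comes with each control period).
- env.grab_frame(name): name is "scene" or "top" or "wrist"; returns a dict with "frame" (420x560x3 uint8, red, green, blue), "vertical_fov" (degrees; the focal length in pixels is half the picture's height over the tangent of half this angle, whatever the lens; pixels are square), "cx", "cy" (the principal point, pixels), "rvec" (rotation vector, rad) and "tvec" (3), from world to camera coordinates, as OpenCV has them; the wrist camera has in their place "T_tool_cam" (4x4, takes a point from camera to tool coordinates, whose origin is the TCP and whose axes are the flange's). Camera axes: x right, y down, z forward; pixel columns grow to the right and rows downward; lengths in mm; the calibration is good to about 2 mm. A picture is of the moment at which its call begins: read the wrist's pose just before it. There is no depth.
- env.job_done(): hands the job in; it is judged then, once.
The state is a dict: "time_s": time; "qpos": joint angles; "qvel": joint speeds; "effort": joint torques, N m; "ee_pos": TCP position; "ee_rot": TCP orientation; "force": force on the tool from outside, world axes, zero at the start; "torque": the same for the moment, N m; "gripper_width": finger opening in mm; "gripper_force": force on a finger pad.
Only numpy, scipy, OpenCV 4.12 (cv2) and the standard library are available. Lean on these libraries where they do the work, as an engineer would, in place of code of your own. Each camera call takes 0.05 s, during which the arm holds its last target. There are 200 camera calls.

## Working session

There is one attempt and no reset: what is moved stays moved. The work goes in short steps, Python scripts to look and compute and a tool call to move; the robot and the scene stay as the last step left them, time stands still between calls to the robot, and variables do not carry over. Pictures are saved under pics/ and viewed, at most 10 in all, crops included, and the job is handed in when it is done.

Besides the shell and the picture viewer there is one more tool, called after "Request:" as name(argument=value, ...), one argument or row to a line, values as JSON. send_rows: Moves the arm, as the interface text tells. Shifts and turns lie within -1 to 1; 1 stands for 500 mm of shift or 30 degrees of turn. Its arguments: {"type":"object","properties":{"motion":{"type":"array"},"grip_force":{"type":"number"}},"required":["motion"]}

```bash
mkdir -p pics
cat > h.py <<'E'
import numpy as np, cv2
from workcell import env
from scipy.spatial.transform import Rotation as R
def grab(n):
    s=env.state(); f=env.grab_frame(n); im=f["frame"]
    F=im.shape[0]/2/np.tan(np.radians(f["vertical_fov"])/2)
    if n=="wrist":
        T=np.eye(4); T[:3,:3]=R.from_euler('xyz',s["ee_rot"],degrees=True).as_matrix(); T[:3,3]=s["ee_pos"]
        T=T@np.array(f["T_tool_cam"]); Rc=T[:3,:3]; C=T[:3,3]
    else:
        Rw=cv2.Rodrigues(np.array(f["rvec"],float))[0]; Rc=Rw.T; C=-Rc@np.array(f["tvec"]).ravel()
    return im,dict(F=F,cx=f["cx"],cy=f["cy"],R=Rc,C=C)
def ray(c,uv,z):
    uv=np.atleast_2d(uv).astype(float)
    d=np.c_[(uv[:,0]-c["cx"])/c["F"],(uv[:,1]-c["cy"])/c["F"],np.ones(len(uv))]@c["R"].T
    return c["C"]+d*((z-c["C"][2])/d[:,2])[:,None]
def save(im,n): cv2.imwrite("pics/"+n,cv2.cvtColor(im,cv2.COLOR_RGB2BGR))
E
python3 - <<'E'
from h import *
print(env.state())
for n in("top","scene","wrist"):
    im,c=grab(n); save(im,n+"0.png"); print(n,c["F"],c["C"],c["R"][:,2])
E
```

```text
{'time_s': 0.0, 'qpos': array([-6.56025279e+01,  1.83503231e+01,  8.97067817e+01,  2.63205419e-04,
        7.20457548e+01, -1.14742784e+00]), 'qvel': array([ 9.92087724e-02,  5.63010535e-02, -5.63064325e-02, -5.22404982e-02,
       -3.17817366e-02,  1.09341617e-05]), 'effort': array([ 1.06431132e-04, -4.12457013e+01, -2.31974334e+01,  7.27694621e-02,
        4.58022463e-02, -1.62809711e-04]), 'ee_pos': array([ 247.72297834, -518.32206808,  213.1309726 ]), 'ee_rot': array([-1.79897166e+02, -2.30996070e-03,  2.55448166e+01]), 'force': array([-0.16351504,  0.22320918, -0.49368338]), 'torque': array([ 0.04690986, -0.01182885, -0.00144506]), 'gripper_force': 0.0, 'gripper_width': 91.22338904997594}
top 546.4904359574492 [ 414.63424419   -7.35010534 1201.96459891] [ 0.11597032 -0.01637781 -0.99311764]
scene 543.603908274022 [1156.06318157  305.98078245 1072.55264126] [-0.50590382 -0.26175098 -0.82191712]
wrist 295.2748533996014 [ 320.3095164  -484.88008487  384.14470905] [-0.25296064 -0.12032237 -0.95996533]
```

View pics/top0.png

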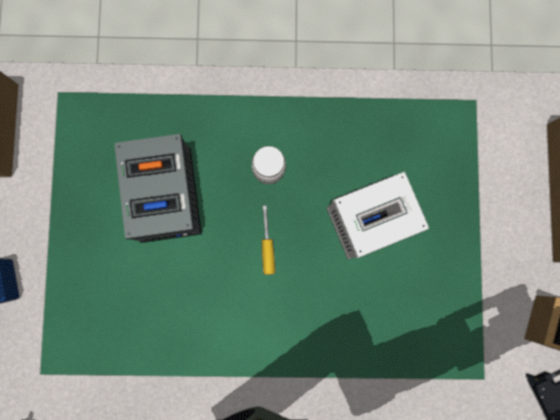

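View pics/scene0.png

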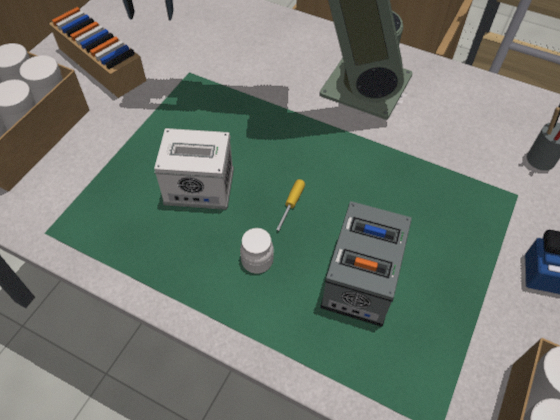

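The top view shows the duplicator at about (155,187) px, with the blue tab at (155,206) and the orange at (151,166). The white box's slot is at (381,214), the tub at (268,163) and the screwdriver at (267,240). The scene view agrees.

```bash
cat >> h.py <<'E'
def hsv(im): return cv2.cvtColor(im,cv2.COLOR_RGB2HSV)
BLUE=((105,150,90),(125,255,255)); ORANGE=((5,170,150),(17,255,255))
def blob(im,lo_hi,roi=None,amin=20):
    m=cv2.inRange(hsv(im),*lo_hi)
    if roi: k=np.zeros_like(m); x0,y0,x1,y1=roi; k[y0:y1,x0:x1]=255; m&=k
    cs=[q for q in cv2.findContours(m,cv2.RETR_EXTERNAL,cv2.CHAIN_APPROX_NONE)[0] if cv2.contourArea(q)>amin]
    return sorted(cs,key=cv2.contourArea,reverse=True)
def rect(c,q,z):
    p=ray(c,q.reshape(-1,2),z)[:,:2].astype(np.float32); (x,y),(w,h),a=cv2.minAreaRect(p)
    if w<h: w,h,a=h,w,a+90
    return np.round([x,y,w,h,(a+90)%180-90],1)   # centre, long, short, angle of long side
E
python3 - <<'E'
from h import *
im,c=grab("top")
for n,col in(("blue",BLUE),("orange",ORANGE)):
    for q in blob(im,col,(115,130,200,240))[:2]: print("top",n,rect(c,q,145))
for q in blob(im,((0,0,190),(180,40,255)),(300,160,440,270),300): print("top nas",rect(c,q,140))
for q in blob(im,((0,0,190),(180,40,255)),(240,140,300,190),100): print("tub",rect(c,q,85))
for q in blob(im,((18,150,120),(35,255,255)),(240,190,300,290)): print("driver",rect(c,q,10))
im,c=grab("scene")
for n,col in(("blue",BLUE),("orange",ORANGE)):
    for q in blob(im,col,(325,200,415,290))[:2]: print("sc",n,rect(c,q,145))
E
```

```text
top blue [537.1 214.3  45.2  13.6 -80.9]
top orange [616.4 227.3  41.9  11.3 -80.8]
top nas [ 527.  -227.8  149.9  119.8  -67.3]
tub [639.8  -4.3  59.1  58.2   0.9]
driver [444.1  -6.6  72.6  23.5   4.6]
sc blue [543.1 215.5  43.2  12.1 -81. ]
sc orange [621.  227.7  41.5  10.5 -81. ]
```

```bash
cat >> h.py <<'E'
def plan(p,yaw,n):
    s=env.state(); y0=R.from_euler('xyz',s["ee_rot"],degrees=True); R1=R.from_euler('xyz',[180,0,yaw],degrees=True)
    rv=(y0.inv()*R1).as_rotvec()/n; d=(np.array(p)-s["ee_pos"])/n
    print("at",s["ee_pos"].round(1),s["ee_rot"].round(2),"w",round(s["gripper_width"],1),"rot",np.degrees(rv*n).round(2),"t",s["time_s"])
    for i in range(n):
        print((y0.inv().apply(d)/500).round(4),(np.degrees(rv)/30).round(4)); y0=y0*R.from_rotvec(rv)
E
python3 -c "
from h import *
plan([539,215,230],99,13)"
```

```text
at [ 247.8 -518.6  213.6] [-179.96   -0.     25.54] w 91.0 rot [-4.000e-02 -3.000e-02 -7.346e+01] t 0.25
[ 0.0891 -0.0825 -0.0025] [-1.000e-04 -1.000e-04 -1.884e-01]
[ 0.0968 -0.0734 -0.0025] [-1.000e-04 -1.000e-04 -1.884e-01]
[ 0.1035 -0.0635 -0.0025] [-1.000e-04 -1.000e-04 -1.884e-01]
[ 0.1093 -0.053  -0.0025] [-1.000e-04 -1.000e-04 -1.884e-01]
[ 0.114  -0.0419 -0.0025] [-1.000e-04 -1.000e-04 -1.884e-01]
[ 0.1175 -0.0305 -0.0025] [-1.000e-04 -1.000e-04 -1.884e-01]
[ 0.12   -0.0188 -0.0025] [-1.000e-04 -1.000e-04 -1.884e-01]
[ 0.1212 -0.0069 -0.0025] [-1.000e-04 -1.000e-04 -1.884e-01]
[ 0.1213  0.0051 -0.0025] [-1.000e-04 -1.000e-04 -1.884e-01]
[ 0.1202  0.017  -0.0025] [-1.000e-04 -1.000e-04 -1.884e-01]
[ 0.118   0.0287 -0.0025] [-1.000e-04 -1.000e-04 -1.884e-01]
[ 0.1146  0.0402 -0.0025] [-1.000e-04 -1.000e-04 -1.884e-01]
[ 0.1101  0.0513 -0.0025] [-1.000e-04 -1.000e-04 -1.884e-01]
```

Request:
send_rows(
  motion=[
    {"tx":0.089,"ty":-0.0825,"tz":-0.0025,"rz":-0.188,"gripper":1},
    {"tx":0.097,"ty":-0.0735,"tz":-0.0025,"rz":-0.188,"gripper":1},
    {"tx":0.1035,"ty":-0.0635,"tz":-0.0025,"rz":-0.188,"gripper":1},
    {"tx":0.109,"ty":-0.053,"tz":-0.0025,"rz":-0.188,"gripper":1},
    {"tx":0.114,"ty":-0.042,"tz":-0.0025,"rz":-0.188,"gripper":1},
    {"tx":0.1175,"ty":-0.0305,"tz":-0.0025,"rz":-0.188,"gripper":1},
    {"tx":0.12,"ty":-0.019,"tz":-0.0025,"rz":-0.188,"gripper":1},
    {"tx":0.121,"ty":-0.007,"tz":-0.0025,"rz":-0.188,"gripper":1},
    {"tx":0.121,"ty":0.005,"tz":-0.0025,"rz":-0.188,"gripper":1},
    {"tx":0.12,"ty":0.017,"tz":-0.0025,"rz":-0.188,"gripper":1},
    {"tx":0.118,"ty":0.0285,"tz":-0.0025,"rz":-0.188,"gripper":1},
    {"tx":0.1145,"ty":0.04,"tz":-0.0025,"rz":-0.188,"gripper":1},
  ],
)

```text
invalid input at $.motion[0]: expected keys tx, ty, tz, rx, ry, rz, gripper
```

Request:
send_rows(
  motion=[
    {"tx":0.11,"ty":0.051,"tz":-0.0025,"rz":-0.188,"gripper":1},
    {"tz":0.03,"gripper":1},
    {"gripper":1},
    {"gripper":1},
  ],
)

```text
invalid input at $.motion[0]: expected keys tx, ty, tz, rx, ry, rz, gripper
```

Run:
```python
from h import *
im,c=grab("wrist"); save(im,"w1.png")
for n,col in(("blue",BLUE),("orange",ORANGE)):
    for q in blob(im,col)[:3]: print(n,cv2.boundingRect(q),rect(c,q,145.5))
plan([539,215,160],99,2)
```

```text
blue (364, 162, 73, 69) [ 313.6 -600.5   71.3   10.5  -17.1]
blue (450, 227, 46, 33) [ 303.8 -682.    41.5   10.5  -17.6]
orange (395, 195, 72, 66) [ 301.4 -639.2   71.7   10.3  -17.3]
at [ 247.9 -518.7  213.7] [-179.97    0.     25.54] w 91.3 rot [-3.000e-02 -2.000e-02 -7.346e+01] t 0.3
[ 0.579  -0.5364  0.054 ] [-4.0000e-04 -3.0000e-04 -1.2243e+00]
[ 0.7849 -0.0837  0.0538] [-4.0000e-04 -3.0000e-04 -1.2243e+00]
```

View pics/w1.png

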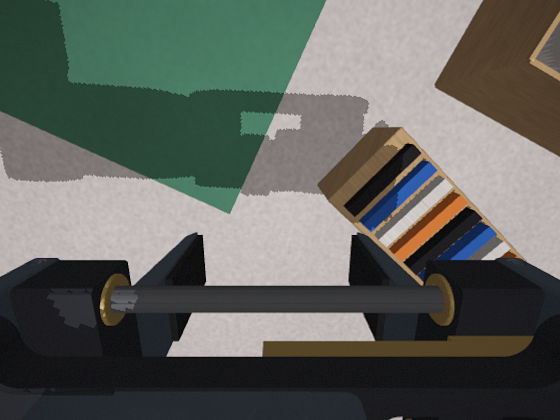

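The rows need every key. The wrist picture is therefore still the start pose: a drive tray at (420,210), with the fingertips at about (200,240) and (352,240). I'm resending the move.

Request:
send_rows(
  motion=[
    {"tx":0.089,"ty":-0.0825,"tz":-0.0025,"rx":0,"ry":0,"rz":-0.188,"gripper":1},
    {"tx":0.097,"ty":-0.0735,"tz":-0.0025,"rx":0,"ry":0,"rz":-0.188,"gripper":1},
    {"tx":0.1035,"ty":-0.0635,"tz":-0.0025,"rx":0,"ry":0,"rz":-0.188,"gripper":1},
    {"tx":0.109,"ty":-0.053,"tz":-0.0025,"rx":0,"ry":0,"rz":-0.188,"gripper":1},
    {"tx":0.114,"ty":-0.042,"tz":-0.0025,"rx":0,"ry":0,"rz":-0.188,"gripper":1},
    {"tx":0.1175,"ty":-0.0305,"tz":-0.0025,"rx":0,"ry":0,"rz":-0.188,"gripper":1},
    {"tx":0.12,"ty":-0.019,"tz":-0.0025,"rx":0,"ry":0,"rz":-0.188,"gripper":1},
    {"tx":0.121,"ty":-0.007,"tz":-0.0025,"rx":0,"ry":0,"rz":-0.188,"gripper":1},
    {"tx":0.121,"ty":0.005,"tz":-0.0025,"rx":0,"ry":0,"rz":-0.188,"gripper":1},
    {"tx":0.12,"ty":0.017,"tz":-0.0025,"rx":0,"ry":0,"rz":-0.188,"gripper":1},
    {"tx":0.118,"ty":0.0285,"tz":-0.0025,"rx":0,"ry":0,"rz":-0.188,"gripper":1},
    {"tx":0.1145,"ty":0.04,"tz":-0.0025,"rx":0,"ry":0,"rz":-0.188,"gripper":1},
  ],
)

```text
time_s: 1.8
ee_pos: [517.2, 159.9, 229.1]
ee_rot: [180.0, 0.0, 93.4]
force: [1.0, 0.2, -0.1]
gripper_width: 0.3
gripper_force: 0.0
```

Request:
send_rows(
  motion=[
    {"tx":0.11,"ty":0.051,"tz":-0.0025,"rx":0,"ry":0,"rz":-0.188,"gripper":1},
    {"tx":0,"ty":0,"tz":0.03,"rx":0,"ry":0,"rz":0,"gripper":1},
    {"tx":0,"ty":0,"tz":0,"rx":0,"ry":0,"rz":0,"gripper":1},
    {"tx":0,"ty":0,"tz":0,"rx":0,"ry":0,"rz":0,"gripper":1},
  ],
)

```text
time_s: 2.3
ee_pos: [538.7, 212.9, 215.4]
ee_rot: [-180.0, 0.0, 98.8]
force: [0.1, -0.1, 0.4]
gripper_width: 0.7
gripper_force: 0.0
```

Run:
```python
from h import *
im,c=grab("wrist"); save(im,"w2.png")
for n,col in(("blue",BLUE),("orange",ORANGE)):
    for q in blob(im,col)[:3]: print(n,cv2.boundingRect(q),rect(c,q,145.5))
plan([539,215,160],99,1); print(env.state()["force"],env.state()["qpos"])
```

```text
blue (271, 192, 14, 43) [539.  221.   37.2  11.  -80.9]
orange (364, 195, 16, 48) [618.8 228.2  42.1  10.2 -81. ]
at [539.  212.9 215.7] [1.7997e+02 1.0000e-02 9.8760e+01] w 0.7 rot [ 0.03  0.01 -0.24] t 2.35
[0.0041 0.0007 0.1114] [ 0.0009  0.0004 -0.008 ]
[ 0.06545137 -0.98156032 -0.13776947] [ 2.04304409e+01  1.86464293e+01  8.88875228e+01 -1.70568620e-02
  7.24433049e+01  1.16752682e+01]
```

View pics/w2.png

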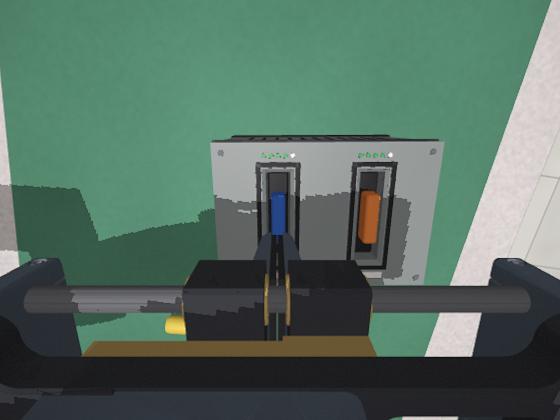

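The wrist view shows the blue tab at (278,213) px, its lower end hidden behind the closed fingertips at (278,236), and the orange tab at (369,217). The blue tab's centre works out at about (539.5, 216), with yaw 99.

Request:
send_rows(
  motion=[
    {"tx":0.0065,"ty":0.002,"tz":0.05,"rx":0,"ry":0,"rz":-0.008,"gripper":1},
    {"tx":0,"ty":0,"tz":0.05,"rx":0,"ry":0,"rz":0,"gripper":1},
    {"tx":0,"ty":0,"tz":0.03,"rx":0,"ry":0,"rz":0,"gripper":1},
    {"tx":0,"ty":0,"tz":0,"rx":0,"ry":0,"rz":0,"gripper":1},
    {"tx":0,"ty":0,"tz":0,"rx":0,"ry":0,"rz":0,"gripper":1},
  ],
)

```text
time_s: 2.98
ee_pos: [540.3, 217.6, 151.3]
ee_rot: [179.9, -0.0, 99.1]
force: [-0.3, 0.5, 0.2]
gripper_width: 0.5
gripper_force: 0.0
```

Request:
send_rows(
  motion=[
    {"tx":-0.001,"ty":-0.001,"tz":0.008,"rx":0,"ry":0,"rz":0,"gripper":1},
    {"tx":0,"ty":0,"tz":0.006,"rx":0,"ry":0,"rz":0,"gripper":1},
    {"tx":0,"ty":0,"tz":0.004,"rx":0,"ry":0,"rz":0,"gripper":1},
    {"tx":0,"ty":0,"tz":0.003,"rx":0,"ry":0,"rz":0,"gripper":1},
    {"tx":0,"ty":0,"tz":0,"rx":0,"ry":0,"rz":0,"gripper":1},
  ],
)

```text
time_s: 3.6
ee_pos: [539.9, 217.2, 140.8]
ee_rot: [179.9, -0.0, 99.1]
force: [-1.3, -1.2, 7.1]
gripper_width: 0.4
gripper_force: 3.5
```

Request:
send_rows(
  motion=[
    {"tx":0,"ty":0,"tz":0.001,"rx":0,"ry":0,"rz":0,"gripper":1},
    {"tx":0,"ty":0,"tz":0.001,"rx":0,"ry":0,"rz":0,"gripper":1},
    {"tx":0,"ty":0,"tz":0,"rx":0,"ry":0,"rz":0,"gripper":1},
  ],
)

```text
time_s: 3.98
ee_pos: [540.5, 217.4, 140.7]
ee_rot: [179.8, -0.0, 99.1]
force: [-0.9, -0.5, 11.0]
gripper_width: 0.6
gripper_force: 5.4
```

Request:
send_rows(
  motion=[
    {"tx":0,"ty":0,"tz":-0.02,"rx":0,"ry":0,"rz":0,"gripper":1},
    {"tx":0,"ty":0,"tz":-0.04,"rx":0,"ry":0,"rz":0,"gripper":1},
    {"tx":0,"ty":0,"tz":-0.06,"rx":0,"ry":0,"rz":0,"gripper":0.1},
    {"tx":0,"ty":0,"tz":-0.04,"rx":0,"ry":0,"rz":0,"gripper":0.1},
    {"tx":-0.05,"ty":0,"tz":0,"rx":0,"ry":0,"rz":0,"gripper":0.1},
    {"tx":0,"ty":0,"tz":0,"rx":0,"ry":0,"rz":0,"gripper":0.1},
    {"tx":0,"ty":0,"tz":0,"rx":0,"ry":0,"rz":0,"gripper":0.1},
  ],
)

```text
time_s: 4.85
ee_pos: [542.8, 192.6, 218.2]
ee_rot: [-179.9, -0.0, 99.1]
force: [-0.4, -0.4, -0.1]
gripper_width: 41.0
gripper_force: 0.0
```

Run:
```python
from h import *
im,c=grab("wrist"); save(im,"w3.png")
for n,col,z in(("blue",BLUE,161.5),("orange",ORANGE,145.5)):
    for q in blob(im,col)[:2]: print(n,cv2.boundingRect(q),rect(c,q,z))
im,c=grab("scene")
for q in blob(im,BLUE,(325,200,415,290))[:2]: print("sc",rect(c,q,161.5))
im,c=grab("top")
for q in blob(im,BLUE,(115,130,200,240))[:2]: print("top",rect(c,q,161.5))
plan([539.5,216.5,200],99,1)
```

```text
blue (270, 171, 15, 56) [540.1 216.1  44.8  11.2 -81.3]
orange (364, 170, 17, 51) [618.6 227.9  43.2  11.5 -80.8]
sc [546.9 217.1  41.4  18.6 -79.6]
at [542.9 192.8 218.3] [-179.95   -0.     99.13] w 40.6 rot [-0.05 -0.    0.13] t 5.0
[0.0478 0.0009 0.0366] [-0.0016 -0.0002  0.0044]
```

View pics/w3.png

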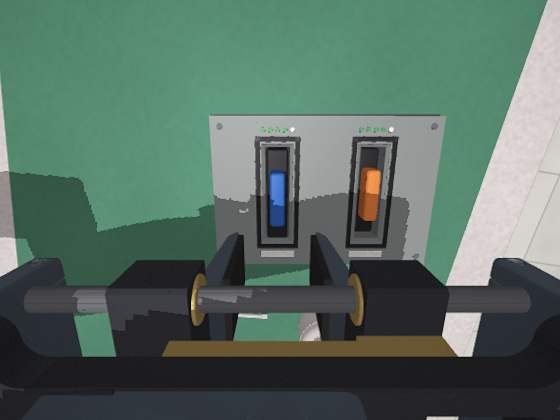

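The cartridge popped up: the blue tab stands at (277,198) px, which casts to (540, 216), yaw 99. The orange one is still down.

Request:
send_rows(
  motion=[
    {"tx":0.0475,"ty":0.0015,"tz":0.05,"rx":0,"ry":0,"rz":0.004,"gripper":0.1},
    {"tx":0,"ty":0,"tz":0.05,"rx":0,"ry":0,"rz":0,"gripper":0.1},
    {"tx":0,"ty":0,"tz":0.035,"rx":0,"ry":0,"rz":0,"gripper":0.1},
    {"tx":0,"ty":0,"tz":0.014,"rx":0,"ry":0,"rz":0,"gripper":0.1},
    {"tx":0,"ty":0,"tz":0,"rx":0,"ry":0,"rz":0,"gripper":0.1},
    {"tx":0,"ty":0,"tz":0,"rx":0,"ry":0,"rz":0,"gripper":0.1},
  ],
)

```text
time_s: 5.75
ee_pos: [540.7, 216.1, 145.0]
ee_rot: [179.9, -0.0, 99.0]
force: [-0.1, -1.0, 0.3]
gripper_width: 41.1
gripper_force: 0.0
```

Request:
send_rows(
  grip_force=20,
  motion=[
    {"tx":0,"ty":-0.001,"tz":0.003,"rx":0,"ry":0,"rz":0,"gripper":0.1},
    {"tx":0,"ty":0,"tz":0,"rx":0,"ry":0,"rz":0,"gripper":0.4},
    {"tx":0,"ty":0,"tz":0,"rx":0,"ry":0,"rz":0,"gripper":0.6},
    {"tx":0,"ty":0,"tz":0,"rx":0,"ry":0,"rz":0,"gripper":1},
    {"tx":0,"ty":0,"tz":0,"rx":0,"ry":0,"rz":0,"gripper":1},
    {"tx":0,"ty":0,"tz":0,"rx":0,"ry":0,"rz":0,"gripper":1},
    {"tx":0,"ty":0,"tz":0,"rx":0,"ry":0,"rz":0,"gripper":1},
  ],
)

```text
time_s: 6.62
ee_pos: [539.6, 215.8, 142.7]
ee_rot: [-180.0, 0.0, 99.0]
force: [-0.2, -0.8, 0.2]
gripper_width: 11.9
gripper_force: 20.0
```

Request:
send_rows(
  motion=[
    {"tx":0,"ty":0,"tz":-0.01,"rx":0,"ry":0,"rz":0,"gripper":1},
    {"tx":0,"ty":0,"tz":-0.02,"rx":0,"ry":0,"rz":0,"gripper":1},
    {"tx":0,"ty":0,"tz":-0.03,"rx":0,"ry":0,"rz":0,"gripper":1},
    {"tx":0,"ty":0,"tz":-0.04,"rx":0,"ry":0,"rz":0,"gripper":1},
    {"tx":0,"ty":0,"tz":-0.04,"rx":0,"ry":0,"rz":0,"gripper":1},
    {"tx":0,"ty":0,"tz":-0.04,"rx":0,"ry":0,"rz":0,"gripper":1},
    {"tx":0,"ty":0,"tz":-0.04,"rx":0,"ry":0,"rz":0,"gripper":1},
    {"tx":0,"ty":0,"tz":-0.04,"rx":0,"ry":0,"rz":0,"gripper":1},
    {"tx":0,"ty":0,"tz":-0.04,"rx":0,"ry":0,"rz":0,"gripper":1},
    {"tx":0,"ty":0,"tz":0,"rx":0,"ry":0,"rz":0,"gripper":1},
  ],
)

```text
time_s: 7.88
ee_pos: [540.5, 216.2, 295.2]
ee_rot: [179.7, -0.1, 99.0]
force: [1.2, -0.1, -1.0]
gripper_width: 11.9
gripper_force: 20.0
```

```bash
python3 -c "
from h import *
s=env.state(); print(s['force'],s['gripper_force'],s['qpos'])
plan([527,-228,290],112.7,12)"
```

```text
[ 1.16706778 -0.07605297 -1.04571656] 19.99631255865097 [ 2.06696883e+01  1.66510748e+01  8.04259836e+01 -4.34483858e-03
  8.26333562e+01  1.16850823e+01]
at [540.5 216.2 295.2] [ 1.7972e+02 -5.0000e-02  9.8990e+01] w 11.9 rot [  0.29  -0.02 -13.71] t 7.875
[-0.0728 -0.0138  0.0007] [ 0.0008 -0.0001 -0.0381]
[-0.0725 -0.0152  0.0007] [ 0.0008 -0.0001 -0.0381]
[-0.0722 -0.0167  0.0008] [ 0.0008 -0.0001 -0.0381]
[-0.0718 -0.0181  0.0008] [ 0.0008 -0.0001 -0.0381]
[-0.0714 -0.0195  0.0008] [ 0.0008 -0.0001 -0.0381]
[-0.071  -0.021   0.0008] [ 0.0008 -0.0001 -0.0381]
[-0.0706 -0.0224  0.0008] [ 0.0008 -0.0001 -0.0381]
[-0.0701 -0.0238  0.0008] [ 0.0008 -0.0001 -0.0381]
[-0.0697 -0.0252  0.0008] [ 0.0008 -0.0001 -0.0381]
[-0.0691 -0.0266  0.0008] [ 0.0008 -0.0001 -0.0381]
[-0.0686 -0.0279  0.0008] [ 0.0008 -0.0001 -0.0381]
[-0.068  -0.0293  0.0009] [ 0.0008 -0.0001 -0.0381]
```

```bash
python3 -c "
from h import *
plan([562,-311,290],112.7,12)"
```

```text
at [540.5 216.2 295.2] [ 1.7972e+02 -5.0000e-02  9.8990e+01] w 11.9 rot [  0.29  -0.02 -13.71] t 7.875
[-0.0873 -0.0102  0.0007] [ 0.0008 -0.0001 -0.0381]
[-0.0871 -0.0119  0.0007] [ 0.0008 -0.0001 -0.0381]
[-0.0869 -0.0137  0.0008] [ 0.0008 -0.0001 -0.0381]
[-0.0866 -0.0154  0.0008] [ 0.0008 -0.0001 -0.0381]
[-0.0863 -0.0171  0.0008] [ 0.0008 -0.0001 -0.0381]
[-0.0859 -0.0188  0.0008] [ 0.0008 -0.0001 -0.0381]
[-0.0855 -0.0205  0.0008] [ 0.0008 -0.0001 -0.0381]
[-0.0851 -0.0222  0.0008] [ 0.0008 -0.0001 -0.0381]
[-0.0846 -0.0239  0.0008] [ 0.0008 -0.0001 -0.0381]
[-0.0841 -0.0256  0.0008] [ 0.0008 -0.0001 -0.0381]
[-0.0836 -0.0273  0.0008] [ 0.0008 -0.0001 -0.0381]
[-0.083  -0.0289  0.0009] [ 0.0008 -0.0001 -0.0381]
```

Request:
send_rows(
  motion=[
    {"tx":-0.04,"ty":-0.006,"tz":0,"rx":0,"ry":0,"rz":-0.038,"gripper":1},
    {"tx":-0.087,"ty":-0.012,"tz":0,"rx":0,"ry":0,"rz":-0.038,"gripper":1},
    {"tx":-0.087,"ty":-0.014,"tz":0,"rx":0,"ry":0,"rz":-0.038,"gripper":1},
    {"tx":-0.0865,"ty":-0.0155,"tz":0,"rx":0,"ry":0,"rz":-0.038,"gripper":1},
    {"tx":-0.0865,"ty":-0.017,"tz":0,"rx":0,"ry":0,"rz":-0.038,"gripper":1},
    {"tx":-0.086,"ty":-0.019,"tz":0,"rx":0,"ry":0,"rz":-0.038,"gripper":1},
    {"tx":-0.0855,"ty":-0.0205,"tz":0,"rx":0,"ry":0,"rz":-0.038,"gripper":1},
    {"tx":-0.085,"ty":-0.022,"tz":0,"rx":0,"ry":0,"rz":-0.038,"gripper":1},
    {"tx":-0.0845,"ty":-0.024,"tz":0,"rx":0,"ry":0,"rz":-0.038,"gripper":1},
    {"tx":-0.084,"ty":-0.0255,"tz":0,"rx":0,"ry":0,"rz":-0.038,"gripper":1},
    {"tx":-0.0835,"ty":-0.0275,"tz":0,"rx":0,"ry":0,"rz":-0.038,"gripper":1},
    {"tx":-0.083,"ty":-0.029,"tz":0,"rx":0,"ry":0,"rz":-0.038,"gripper":1},
  ],
)

```text
time_s: 9.38
ee_pos: [558.6, -288.9, 291.9]
ee_rot: [-180.0, -0.1, 112.7]
force: [-0.2, 0.4, -0.8]
gripper_width: 12.0
gripper_force: 20.0
```

Request:
send_rows(
  motion=[
    {"tx":-0.047,"ty":-0.006,"tz":0,"rx":0,"ry":0,"rz":0,"gripper":1},
    {"tx":0,"ty":0,"tz":0,"rx":0,"ry":0,"rz":0,"gripper":1},
    {"tx":0,"ty":0,"tz":0,"rx":0,"ry":0,"rz":0,"gripper":1},
  ],
)

```text
time_s: 9.75
ee_pos: [565.0, -309.6, 292.2]
ee_rot: [-180.0, -0.1, 112.7]
force: [-0.4, -0.5, -1.5]
gripper_width: 11.9
gripper_force: 20.0
```

Run:
```python
from h import *
im,c=grab("wrist"); save(im,"w4.png")
for q in blob(im,BLUE)[:2]: print("tab",cv2.boundingRect(q))
for q in blob(im,((0,0,170),(180,45,255)),None,2000): print("nas",cv2.boundingRect(q),rect(c,q,140))
print("centre px guess", [ ((c["R"].T@(np.array([527,-228,140])-c["C"]))[:2]/(c["R"].T@(np.array([527,-228,140])-c["C"]))[2]*c["F"]+[c["cx"],c["cy"]]).round(1)])
plan([527,-228,290],112.7,1)
```

```text
tab (267, 235, 20, 50)
tab (275, 105, 4, 30)
nas (388, 0, 172, 285) [ 747.7 -208.8  303.3  201.6  -52.4]
nas (0, 0, 216, 285) [ 393.  -355.4  309.3  248.6  -82. ]
nas (224, 35, 115, 143) [ 532.8 -220.2  138.5  110.7  -67.3]
nas (390, 313, 91, 43) [ 820.2 -397.3  111.8   64.3   22.7]
centre px guess [array([272.8, 115.6])]
at [ 565.1 -309.4  292.6] [-1.7999e+02 -5.0000e-02  1.1271e+02] w 11.8 rot [-0.01 -0.05  0.01] t 9.8
[ 0.1795 -0.0074  0.0053] [-0.0004 -0.0017  0.0003]
```

View pics/w4.png

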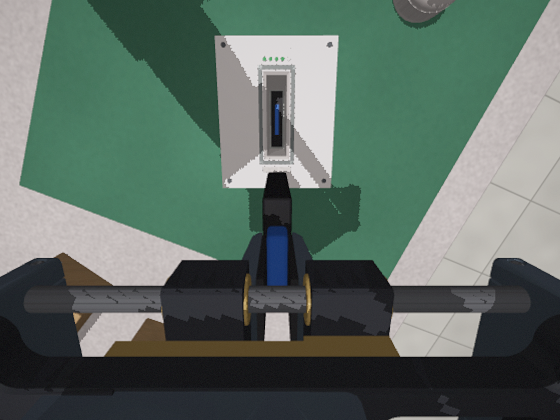

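The wrist view shows the white box's deck with corners near (216,36), (338,36), (331,188) and (222,188). Its slot is centred near (277,113) px, and the held cartridge hangs upright at (277,200) with its tab between the pads. I'll segment the deck including its shadowed part.

Run:
```python
from h import *
im,c=grab("wrist")
for smax,vmin in((60,60),(45,90)):
  for q in blob(im,((0,0,vmin),(180,smax,255)),(205,25,350,196),2000)[:1]:
    print("deck",cv2.boundingRect(q),rect(c,q,140))
    qq=cv2.approxPolyDP(q,6,True).reshape(-1,2); print(qq.tolist(), ray(c,qq,140)[:,:2].round(1).tolist())
h=hsv(im); v=h[...,2]
for r in (75,90,105,120,135,150):print(r,v[r,252:304].tolist())
screws=ray(c,[[223,45],[331,45],[228,181],[324,181]],140); print(screws.mean(0))
im,c=grab("top")
m=blob(im,((0,0,190),(180,40,255)),(300,160,440,270),300)[0]; print("top",rect(c,m,140))
```

```text
deck (214, 35, 125, 154) [ 530.9 -227.5  150.9  121.4  -67.3]
[[215, 35], [222, 187], [263, 188], [269, 172], [285, 172], [289, 188], [330, 187], [338, 35]] [[447.0, -180.8], [503.8, -319.4], [546.4, -302.8], [545.8, -283.8], [562.0, -277.0], [573.1, -291.7], [614.7, -273.1], [557.2, -134.8]]
deck (214, 35, 125, 153) [ 530.6 -227.   149.8  121.2  -67.3]
[[215, 35], [222, 187], [265, 187], [273, 171], [285, 172], [289, 187], [330, 187], [338, 36]] [[447.0, -180.8], [503.8, -319.4], [548.0, -300.9], [549.4, -281.1], [562.0, -277.0], [572.6, -290.6], [614.7, -273.1], [557.5, -135.5]]
75 [221, 220, 221, 221, 224, 175, 151, 154, 155, 165, 210, 194, 187, 171, 139, 131, 131, 132, 131, 131, 132, 132, 132, 133, 131, 131, 131, 133, 131, 132, 131, 130, 131, 128, 156, 192, 198, 203, 207, 168, 152, 152, 147, 214, 223, 221, 221, 221, 221, 220, 221, 220]
90 [153, 154, 154, 155, 155, 159, 105, 82, 83, 81, 149, 142, 135, 135, 107, 95, 97, 98, 94, 93, 93, 95, 96, 97, 97, 96, 96, 92, 92, 93, 99, 100, 99, 103, 148, 192, 198, 210, 198, 162, 151, 151, 174, 217, 223, 221, 221, 221, 222, 221, 221, 221]
105 
[... 384 characters left out ...]
7, 76, 99, 100, 96, 122, 135, 134, 151, 151, 151, 151, 146, 216, 224, 222, 223, 222, 222, 222, 222, 222, 222]
135 [154, 154, 154, 153, 153, 156, 145, 99, 81, 81, 113, 142, 139, 137, 123, 102, 98, 104, 90, 46, 21, 22, 22, 22, 23, 25, 22, 26, 24, 20, 75, 100, 100, 98, 131, 136, 135, 155, 108, 82, 80, 94, 148, 155, 154, 153, 153, 149, 146, 214, 224, 223]
150 [154, 153, 153, 153, 153, 154, 157, 106, 79, 102, 97, 143, 187, 167, 154, 112, 100, 113, 116, 115, 115, 116, 114, 117, 117, 118, 116, 125, 127, 127, 127, 128, 115, 103, 191, 200, 205, 212, 170, 142, 98, 110, 149, 154, 153, 154, 152, 154, 152, 153, 153, 153]
[ 531.28043338 -227.78835908  140.        ]
top [ 529.7 -217.7  133.9  107.8  -67.4]
```

Request:
send_rows(
  motion=[
    {"tx":0.05,"ty":0,"tz":0,"rx":0,"ry":0,"rz":0,"gripper":1},
    {"tx":0.08,"ty":0,"tz":0,"rx":0,"ry":0,"rz":0,"gripper":1},
    {"tx":0.048,"ty":0,"tz":0,"rx":0,"ry":0,"rz":0,"gripper":1},
    {"tx":0,"ty":0,"tz":0.03,"rx":0,"ry":0,"rz":0,"gripper":1},
    {"tx":0,"ty":0,"tz":0.03,"rx":0,"ry":0,"rz":0,"gripper":1},
    {"tx":0,"ty":0,"tz":0.015,"rx":0,"ry":0,"rz":0,"gripper":1},
    {"tx":0,"ty":0,"tz":0,"rx":0,"ry":0,"rz":0,"gripper":1},
    {"tx":0,"ty":0,"tz":0,"rx":0,"ry":0,"rz":0,"gripper":1},
  ],
)

```text
time_s: 10.9
ee_pos: [531.4, -228.9, 255.3]
ee_rot: [180.0, 0.0, 112.6]
force: [-0.0, 0.0, -1.3]
gripper_width: 11.8
gripper_force: 20.0
```

Run:
```python
from h import *
im,c=grab("wrist"); save(im,"w5.png")
for q in blob(im,((0,0,60),(180,60,255)),(180,20,370,250),2000)[:1]:
    print("deck",cv2.boundingRect(q),rect(c,q,140))
im2,c2=grab("scene"); save(cv2.resize(im2[90:230,130:270],(560,560),interpolation=cv2.INTER_CUBIC),"s5.png")
plan([530.6,-227.4,250],112.7,1); print(env.state()["force"])
save(np.hstack([im[:300,130:430],cv2.resize(im2[95:235,125:265],(300,300),interpolation=cv2.INTER_CUBIC)]),"c5.png")
```

```text
deck (211, 126, 130, 124) [ 524.6 -212.8  123.5  121.3  -67.4]
at [ 531.4 -228.7  255.6] [1.7996e+02 5.0000e-02 1.1265e+02] w 11.6 rot [ 0.04  0.05 -0.05] t 11.0
[ 0.003  -0.0004  0.0112] [ 0.0012  0.0015 -0.0018]
[ 0.22472204 -0.4857827  -1.55844467]
```

View pics/c5.png

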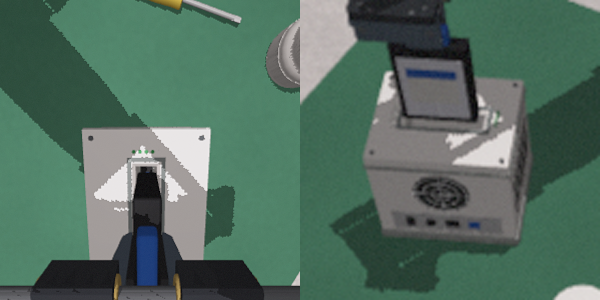

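The crops show the cartridge upright right over the slot in both views: tab at (145,255) in the left crop, lower end at the slot in the right one. A fresh look at the far deck edge asks for about 2.5 mm more along tool x.

Request:
send_rows(
  motion=[
    {"tx":0.005,"ty":-0.0005,"tz":0,"rx":0,"ry":0,"rz":-0.002,"gripper":1},
    {"tx":0,"ty":0,"tz":0.008,"rx":0,"ry":0,"rz":0,"gripper":1},
    {"tx":0,"ty":0,"tz":0.008,"rx":0,"ry":0,"rz":0,"gripper":1},
    {"tx":0,"ty":0,"tz":0.008,"rx":0,"ry":0,"rz":0,"gripper":1},
    {"tx":0,"ty":0,"tz":0.006,"rx":0,"ry":0,"rz":0,"gripper":1},
    {"tx":0,"ty":0,"tz":0,"rx":0,"ry":0,"rz":0,"gripper":1},
  ],
)

```text
time_s: 11.75
ee_pos: [529.7, -226.1, 239.9]
ee_rot: [-180.0, -0.0, 112.7]
force: [0.0, -0.0, -1.8]
gripper_width: 11.5
gripper_force: 20.0
```

Request:
send_rows(
  motion=[
    {"tx":0,"ty":0,"tz":0.015,"rx":0,"ry":0,"rz":0,"gripper":1},
    {"tx":0,"ty":0,"tz":0.02,"rx":0,"ry":0,"rz":0,"gripper":1},
    {"tx":0,"ty":0,"tz":0.02,"rx":0,"ry":0,"rz":0,"gripper":1},
    {"tx":0,"ty":0,"tz":0.02,"rx":0,"ry":0,"rz":0,"gripper":1},
    {"tx":0,"ty":0,"tz":0,"rx":0,"ry":0,"rz":0,"gripper":1},
  ],
)

```text
time_s: 12.38
ee_pos: [529.3, -225.9, 201.5]
ee_rot: [-179.9, -0.1, 112.7]
force: [1.0, -0.1, -1.3]
gripper_width: 11.9
gripper_force: 20.0
```

Request:
send_rows(
  motion=[
    {"tx":0,"ty":0,"tz":0.02,"rx":0,"ry":0,"rz":0,"gripper":1},
    {"tx":0,"ty":0,"tz":0.025,"rx":0,"ry":0,"rz":0,"gripper":1},
    {"tx":0,"ty":0,"tz":0.025,"rx":0,"ry":0,"rz":0,"gripper":1},
    {"tx":0,"ty":0,"tz":0.02,"rx":0,"ry":0,"rz":0,"gripper":1},
    {"tx":0,"ty":0,"tz":0.01,"rx":0,"ry":0,"rz":0,"gripper":1},
    {"tx":0,"ty":0,"tz":0,"rx":0,"ry":0,"rz":0,"gripper":1},
    {"tx":0,"ty":0,"tz":0,"rx":0,"ry":0,"rz":0,"gripper":1},
  ],
)

```text
time_s: 13.25
ee_pos: [530.2, -226.3, 153.1]
ee_rot: [180.0, 0.0, 112.7]
force: [-0.1, -0.6, -2.1]
gripper_width: 12.2
gripper_force: 20.0
```

Request:
send_rows(
  motion=[
    {"tx":0,"ty":0,"tz":0.008,"rx":0,"ry":0,"rz":0,"gripper":1},
    {"tx":0,"ty":0,"tz":0.008,"rx":0,"ry":0,"rz":0,"gripper":1},
    {"tx":0,"ty":0,"tz":0.004,"rx":0,"ry":0,"rz":0,"gripper":1},
    {"tx":0,"ty":0,"tz":0,"rx":0,"ry":0,"rz":0,"gripper":1},
    {"tx":0,"ty":0,"tz":0,"rx":0,"ry":0,"rz":0,"gripper":1},
  ],
)

```text
time_s: 13.88
ee_pos: [529.9, -226.2, 142.7]
ee_rot: [180.0, 0.0, 112.7]
force: [-0.2, 0.6, -1.1]
gripper_width: 12.0
gripper_force: 20.0
```

Request:
send_rows(
  motion=[
    {"tx":0,"ty":0,"tz":0.001,"rx":0,"ry":0,"rz":0,"gripper":1},
    {"tx":0,"ty":0,"tz":0,"rx":0,"ry":0,"rz":0,"gripper":0.5},
    {"tx":0,"ty":0,"tz":0,"rx":0,"ry":0,"rz":0,"gripper":0.3},
    {"tx":0,"ty":0,"tz":0,"rx":0,"ry":0,"rz":0,"gripper":0.3},
    {"tx":0,"ty":0,"tz":-0.04,"rx":0,"ry":0,"rz":0,"gripper":0.3},
    {"tx":0,"ty":0,"tz":-0.06,"rx":0,"ry":0,"rz":0,"gripper":1},
    {"tx":-0.05,"ty":0,"tz":-0.04,"rx":0,"ry":0,"rz":0,"gripper":1},
    {"tx":0,"ty":0,"tz":0,"rx":0,"ry":0,"rz":0,"gripper":1},
    {"tx":0,"ty":0,"tz":0,"rx":0,"ry":0,"rz":0,"gripper":1},
  ],
)

```text
time_s: 15.0
ee_pos: [538.7, -248.5, 211.2]
ee_rot: [-179.9, -0.1, 112.7]
force: [0.2, -0.7, -0.5]
gripper_width: 0.4
gripper_force: 0.0
```

Run:
```python
from h import *
im,c=grab("wrist"); save(im,"w6.png")
for q in blob(im,BLUE)[:2]: print("tab",cv2.boundingRect(q),rect(c,q,161.5))
plan([530.1,-226.3,165],112.7,1); print(env.state()["force"])
```

```text
tab (270, 171, 16, 58) [ 530.3 -225.6   45.1   11.3  -67.7]
at [ 538.5 -248.4  211. ] [-1.7990e+02 -1.3000e-01  1.1273e+02] w 0.5 rot [-0.1  -0.13  0.03] t 15.05
[0.047  0.0016 0.092 ] [-0.0032 -0.0043  0.0009]
[ 0.68557592 -0.49779825  0.09743793]
```

View pics/w6.png

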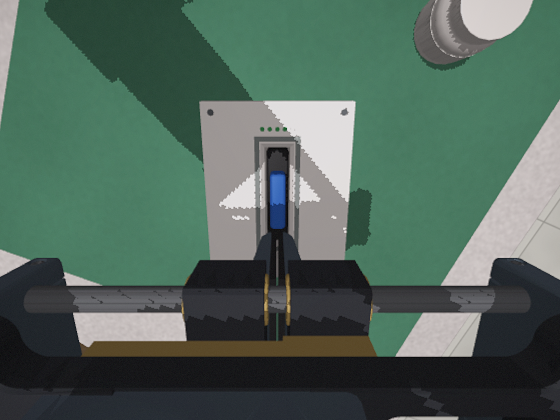

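The cartridge stands upright in the white box's slot: the tab at (278,200) px casts to (530.3, -225.6). Now I'll press it home with closed fingers.

Request:
send_rows(
  motion=[
    {"tx":0.048,"ty":0.0015,"tz":0.04,"rx":0,"ry":0,"rz":0,"gripper":1},
    {"tx":0,"ty":0,"tz":0.04,"rx":0,"ry":0,"rz":0,"gripper":1},
    {"tx":0,"ty":0,"tz":0.016,"rx":0,"ry":0,"rz":0,"gripper":1},
    {"tx":0,"ty":0,"tz":0.012,"rx":0,"ry":0,"rz":0,"gripper":1},
    {"tx":0,"ty":0,"tz":0.012,"rx":0,"ry":0,"rz":0,"gripper":1},
    {"tx":0,"ty":0,"tz":0.01,"rx":0,"ry":0,"rz":0,"gripper":1},
    {"tx":0,"ty":0,"tz":0.009,"rx":0,"ry":0,"rz":0,"gripper":1},
    {"tx":0,"ty":0,"tz":0,"rx":0,"ry":0,"rz":0,"gripper":1},
    {"tx":0,"ty":0,"tz":0,"rx":0,"ry":0,"rz":0,"gripper":1},
  ],
)

```text
time_s: 16.18
ee_pos: [531.1, -226.9, 143.1]
ee_rot: [180.0, 0.0, 112.7]
force: [-1.2, 1.0, 3.6]
gripper_width: 0.4
gripper_force: 1.9
```

Request:
send_rows(
  motion=[
    {"tx":0,"ty":0,"tz":0.003,"rx":0,"ry":0,"rz":0,"gripper":1},
    {"tx":0,"ty":0,"tz":0.003,"rx":0,"ry":0,"rz":0,"gripper":1},
    {"tx":0,"ty":0,"tz":0.001,"rx":0,"ry":0,"rz":0,"gripper":1},
    {"tx":0,"ty":0,"tz":0,"rx":0,"ry":0,"rz":0,"gripper":1},
  ],
)

```text
time_s: 16.68
ee_pos: [531.6, -226.6, 140.8]
ee_rot: [179.9, 0.1, 112.7]
force: [-1.6, 3.4, 11.8]
gripper_width: 0.4
gripper_force: 5.7
```

Force is up to 12 N at the hard stop, so I'll let up and look.

Request:
send_rows(
  motion=[
    {"tx":0,"ty":0,"tz":-0.01,"rx":0,"ry":0,"rz":0,"gripper":1},
    {"tx":0,"ty":0,"tz":-0.04,"rx":0,"ry":0,"rz":0,"gripper":1},
    {"tx":0,"ty":0,"tz":-0.06,"rx":0,"ry":0,"rz":0,"gripper":1},
    {"tx":-0.05,"ty":0,"tz":-0.04,"rx":0,"ry":0,"rz":0,"gripper":1},
    {"tx":0,"ty":0,"tz":0,"rx":0,"ry":0,"rz":0,"gripper":1},
    {"tx":0,"ty":0,"tz":0,"rx":0,"ry":0,"rz":0,"gripper":1},
    {"tx":0,"ty":0,"tz":0,"rx":0,"ry":0,"rz":0,"gripper":1},
  ],
)

```text
time_s: 17.55
ee_pos: [539.8, -249.1, 212.8]
ee_rot: [-179.9, -0.1, 112.7]
force: [-0.4, -0.6, -0.6]
gripper_width: 0.3
gripper_force: 0.0
```

Run:
```python
from h import *
im,c=grab("wrist")
for q in blob(im,BLUE)[:2]: print("tab",cv2.boundingRect(q),rect(c,q,145.5),rect(c,q,161.5))
i2,c2=grab("scene")
for q in blob(i2,BLUE,(160,130,235,200),5)[:2]: print("sc",rect(c2,q,145.5))
for q in blob(i2,ORANGE,(325,200,415,290))[:1]: print("master",rect(c2,q,145.5))
i3,c3=grab("top")
for q in blob(i3,((18,150,120),(35,255,255)),(240,190,300,290)): print("driver",rect(c3,q,10))
for q in blob(i3,((0,0,190),(180,40,255)),(240,140,300,190),100): print("tub",rect(c3,q,85))
save(np.hstack([im[80:380,130:430],cv2.resize(i2[95:235,125:265],(300,300),interpolation=cv2.INTER_CUBIC)]),"c7.png")
print(env.state()["force"])
```

```text
tab (270, 167, 14, 54) [ 530.3 -225.7   44.7   10.8  -67.7] [ 529.  -222.4   41.7   10.1  -67.7]
sc [ 534.7 -222.    41.3   17.6  -62.5]
master [621.2 227.7  41.5  11.  -81.5]
driver [444.1  -6.6  72.5  23.3   4.4]
tub [639.8  -4.3  62.3  59.1 -89.1]
[-0.60322493  0.87752408 -0.38973443]
```

View pics/c7.png

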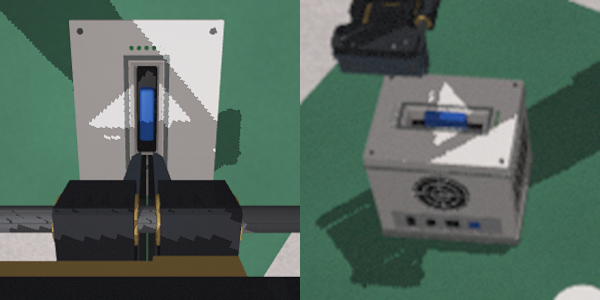

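The tab now sits low in the slot: (148,112) in the left crop, (445,118) in the right. Its position and apparent size fit the caught height of 145.5 mm. The master, tub and screwdriver haven't moved and the gripper touches nothing, so I'm handing in.

```bash
python3 -c "
from workcell import env
print(env.job_done())"
```

```text
the job is handed in; nothing more can be done
None
```

I moved the blue-tabbed cartridge into the white box and pressed it down; the last pictures show its tab at caught height, with the orange master, tub and screwdriver unmoved. I handed the job in at about 18 s, but it returned no verdict.

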